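Lock the T-toggle through a sprung clamp plate

ROBOT

A 7-joint arm with a two-finger parallel gripper is mounted at the origin on the work surface. World frame = base frame: x ahead of the robot, y to its left, z up, the work surface at z = 0. Lengths are in m, angles in rad, forces in N, time in s.
With the tool pointing down it reaches from about 0.35 to 0.9 m from the base axis. Payload 19.9 kg.
Tool frame: the origin (TCP) lies at the very end of the fingers, on their centre line; the grasp point (between the pads) lies 19 mm behind it; z points along the fingers, y is the line along which they close (so a half turn about z gives the same grasp; the last joint's range is limited). The gripper opens to 94 mm and grips with 3 to 60 N. Pads are 16 mm wide; open, the fingers measure 119 mm over their backs; the gripper's body (75 mm by 177 mm) begins 78 mm behind the grasp point.
Start: joints at [1.06, 0.417, -0.01, 1.614, 0.005, 1.111, -0.053], TCP at [0.283, -0.557, 0.167] pointing down, gripper open.
Joint ranges: [-2.81, 2.81], [-0.39, 2.02], [-1.27, 1.25], [0.06, 2.57], [-1.19, 4.33], [0.19, 2], [-2.82, 2.82]. Speed limits (rad/s): [1.89, 1.89, 2.39, 2.39, 3.01, 3.01, 3.01].

INTERFACE

Orientations are given as a 3x3 rotation matrix whose columns are the frame's x, y, z axes.
In Python, from plant import r gives the robot as it stands.
- The arm moves only by the tool carry_out, never from a script. Its argument "rows" is a list of rows, each an object with "delta_pos": the shift along the tool's x, y, z in m, a list of three; "angular": the turn, a rotation vector about the tool's x, y, z in rad, a list of three. In form: [{"delta_pos": [tx, ty, tz], "angular": [wx, wy, wz]}, ...]. A call has 1 to 8 rows; each row shifts and turns the commanded pose from where the row before left it, along the tool's axes as they then stand; what a row does not reach is not made up. A row lasts 1/12 s, in which the tool goes at most 41.7 mm and 7.16 degrees, less where a joint would pass 70% of its speed; a pose out of reach is approached as far as the arm can. A call with a gripper value outside its range is refused whole. "grip" is the opening in per cent of the stroke, from 0 (shut) to 100 (fully open), set as the call begins (left out, the last holds). The fingers move at their own pace and stop on an object; "force" is the grip in N (left out, the last holds). Time passes only in rows, so rows that do not move let the fingers close. It gives the time, the measured TCP pose, the force, the opening and the grip force at its end, in the units of the state.
- r.observe(): the state, without advancing time (a new reading comes with each control period).
- r.read_camera(name): name is "scene" or "top"; returns a dict with "pixels" (480x640x3 uint8, red, green, blue), "camera_matrix" (3x3 intrinsics, pixels), "R" (3x3) and "t" (3): a world point X has camera coordinates R X + t. Camera axes: x right, y down, z forward; pixel columns grow to the right and rows downward; lengths in m; the calibration is good to about 2 mm. A picture is of the moment at which its call begins. There is no depth.
- r.close_job(): hands the job in; it is judged then, once.
The state is a dict: "t": time; "joint_pos": joint angles; "joint_vel": joint speeds; "joint_efforts": joint torques, N m; "position": TCP position; "ee_rot": TCP orientation; "ft_force": force on the tool from outside, world axes, zero at the start; "moment": the same for the moment, N m; "opening": finger opening in m; "grip_force": force on a finger pad.
Only numpy, scipy, OpenCV 4.12 (cv2) and the standard library are available. Lean on these libraries where they do the work, as an engineer would, in place of code of your own. Each camera call takes 0.05 s, during which the arm holds its last target. There are 200 camera calls.

TASK

Take the T-toggle from its wooden block, pass its crossbar down through the slot of the jig's sprung clamp plate, press it down and give it a quarter turn, then ease it up and let go, so that the toggle stays locked crosswise in its seat and holds the clamp plate down on the wooden blank. Feel for the slot, push gently (no more than about 25 N) and leave the awl, offcut, plane and pot that lie around them where they are.

Things in the scene. Friction and masses are not known exactly. Their poses are not given: they have to be found in the camera images.
- toggle: T-toggle, 160 g (may vary by a third), upright, hung by its collar in the block's hole. Origin: centre of the crossbar's underside; x along the crossbar, z up the shank. Upwards: square steel crossbar, 30 mm long, 8 x 8 mm (z 0 to 8 mm); round shank, 7 mm (z 8 to 26); round steel collar, 44 mm across (z 26 to 32); flat wooden handle (z 32 to 82).
- handle (a point): Centre of the toggle's flat pale wooden handle, 57 mm above the toggle's origin. Handle: 40 mm along the toggle's x, 16 mm along y, 50 mm high; its long side shows the crossbar's direction. Grip it across the 16 mm.
- stand: Dark wooden block 75 x 75 x 45 mm with a round hole, 37 mm across and 36 mm deep, in the middle of its top; the toggle's collar rests on its top face. Origin: centre of the underside. Fixed.
- jig: Clamping jig, fixed: plywood board (x -55 to 85, y -65 to 65 mm, 10 mm thick), a wooden blank 24 x 170 x 24 mm along y at x 59 mm, and a dark steel cross-slide on two rails that carries a sprung steel clamp plate. Origin: on the bench below the middle of the cross-slide's travel; x along the slot, y across it, z up.
- plate (a point): Point 53.5 mm above the jig's origin, level with the top of the raised clamp plate (60 x 50 x 5 mm, arm to +x over the blank). Its slot is 34 mm long along the jig's x (centred at x 0) and 10 mm wide along y. The cross-slide is set anywhere from -9 to +9 mm along the jig's y, so the slot's centre in y is NOT this point: feel or look for it. The slide stays put below about 100 N.
- seat (a point): Point 30.5 mm above the jig's origin: roof of the seat, a groove 15 mm wide, 2.5 mm deep along the jig's y (x 0) in the underside of the cross-slide plate. That plate (28 to 36.5 mm above the bench, 12 mm below the clamp plate) has a slot in line with the clamp plate's, 35 x 11 mm; it moves with the slide in y. Below 28 mm there is free space down to 10 mm.
- pad (a joint): Clamp plate's travel, m: 0 up, 0.012 stop. Springs push up: 4 N at 0, 8.5 N at 0.005, 11 N at 0.0075, 14.5 N at 0.012. Crossbar in line with the slot: the collar must push it 7.5 mm or more (crossbar's underside 20 mm or less above the bench) before it can turn, either way. Turned a quarter and let up it seats: plate at 0.005, underside at 22.5 mm. Not in the seat: about 0.0075.
- awl: Screwdriver-shaped awl, 170 mm, lying on the bench between block and jig; bystander.
- offcut: Wood offcut 50 x 110 x 28 mm; bystander.
- plane: Small block plane 130 x 45 mm, 55 mm high; bystander.
- pot: Empty white pot, 64 mm across, 70 mm high; bystander.
Mind the look-alikes: they are no part of the job. What is shaped like the toggle but pink is not meant.

How it is judged:
By the outcome, as a careful person would: the job done as asked, in the order asked, and still so for the second after the job is handed in, with the robot touching nothing.
It also fails if it takes over 72 s, if anything falls off the work surface, if the arm or the gripper's body presses on something with over 40 N, if the wrist force passes 120 N, or if a joint passes its speed limit or range.

## Working session

There is one attempt and no reset: what is moved stays moved. The work goes in short steps, Python scripts to look and compute and a tool call to move; the robot and the scene stay as the last step left them, time stands still between calls to the robot, and variables do not carry over. Pictures are saved under pics/ and viewed, at most 10 in all, crops included, and the job is handed in when it is done.

Besides the shell and the picture viewer there is one more tool, called after "Request:" by a JSON object that holds its "api" and its "payload", one argument or row to a line. carry_out: Moves the arm, as the interface text tells. Its arguments: {"type":"object","properties":{"rows":{"type":"array"},"grip":{"type":"number"},"force":{"type":"number"}},"required":["rows"]}

```bash
mkdir -p pics
cat > h.py <<'E'
import numpy as np, cv2
from plant import r
def ray(c,u,v,z):
    K,R,t=map(np.array,(c["camera_matrix"],c["R"],c["t"]))
    d=R.T@np.linalg.solve(K,[u,v,1.]); o=-R.T@t
    return o+d*(z-o[2])/d[2]
def proj(c,X):
    p=np.array(c["camera_matrix"])@(np.array(c["R"])@np.array(X)+np.array(c["t"])); return p[:2]/p[2]
def save(c,n,box=None,s=1):
    im=c["pixels"][:,:,::-1]
    if box: im=im[box[1]:box[3],box[0]:box[2]]
    cv2.imwrite("pics/"+n,cv2.resize(im,None,fx=s,fy=s,interpolation=cv2.INTER_CUBIC))
E
python3 - <<'E'
from h import *
import pickle
for n in("top","scene"):
    c=r.read_camera(n); save(c,n+"0.png"); pickle.dump(c,open(n+".pkl","wb"))
    print(n,-np.array(c["R"]).T@c["t"],np.array(c["R"]).round(2).tolist(),c["camera_matrix"][0][0])
o=r.observe();print(o["t"],o["position"],np.array(o["ee_rot"]).round(3).tolist(),o["ft_force"],o["opening"])
E
```

```text
top [0.55845987 0.018153   0.97102266] [[-0.0, -1.0, -0.01], [-1.0, 0.0, -0.09], [0.09, 0.01, -1.0]] 559.2844322879962
scene [ 0.89164753 -0.51124294  0.78318802] [[0.88, 0.47, 0.01], [0.36, -0.66, -0.66], [-0.3, 0.58, -0.76]] 553.6003133690691
0.1 [ 0.28275553 -0.55693889  0.16648108] [[0.892, 0.453, -0.001], [0.453, -0.892, 0.001], [-0.0, -0.001, -1.0]] [ 0.26753277 -0.31098768  0.32146143] 0.09411001242397067
```

View pics/top0.png

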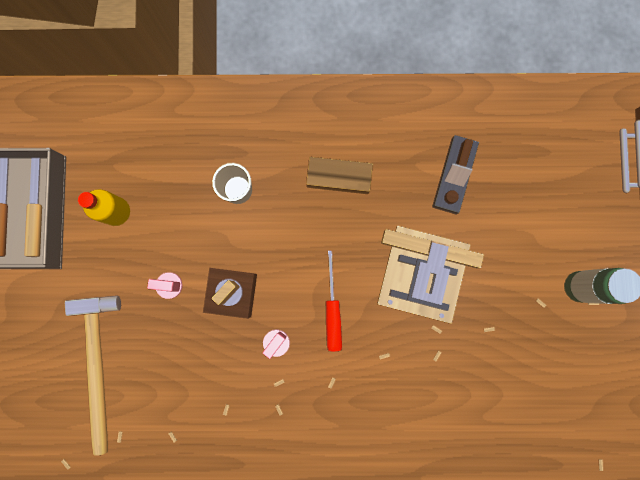

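View pics/scene0.png

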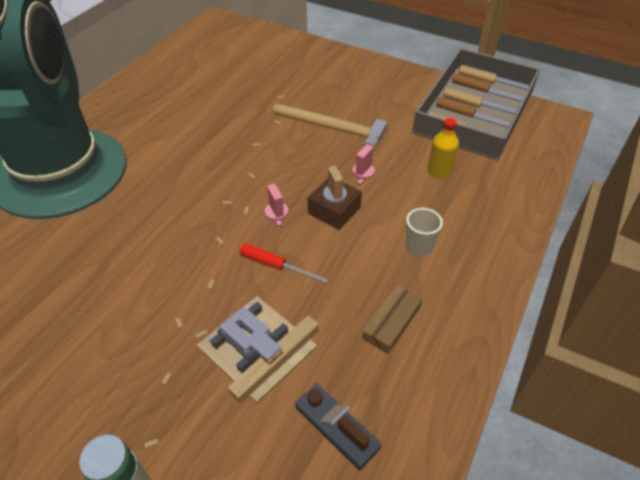

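The top view shows the toggle in its block near (228,292), the jig near (432,275) and the awl between them near (333,300). The scene view shows the toggle at (335,190) and the jig at (257,345). I'll enlarge both.

```bash
python3 - <<'E'
from h import *
import pickle
c=pickle.load(open("top.pkl","rb"))
save(c,"tog.png",(195,260,265,325),8); save(c,"jig.png",(370,220,490,330),5)
E
python3 - <<'E'
import cv2,numpy as np
def grid(n,x0,y0,s):
    im=cv2.imread(n);h,w=im.shape[:2]
    for u in range(0,w,10*s):
        cv2.putText(im,str(x0+u//s),(u,10),0,.35,(255,255,255),1);cv2.line(im,(u,0),(u,h),(255,255,255),1) if 0 else cv2.line(im,(u,12),(u,18),(255,255,255),1)
    for v in range(0,h,10*s):
        cv2.putText(im,str(y0+v//s),(0,v+4),0,.35,(255,255,255),1)
    cv2.imwrite(n,im)
grid("pics/tog.png",195,260,8);grid("pics/jig.png",370,220,5)
E
```

```text
(no output)
```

View pics/tog.png

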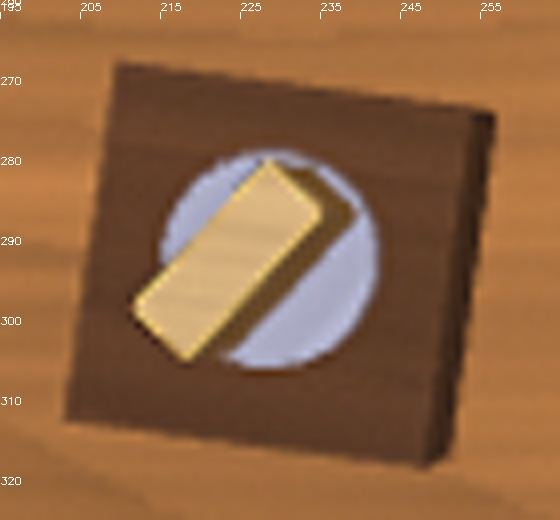

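View pics/jig.png

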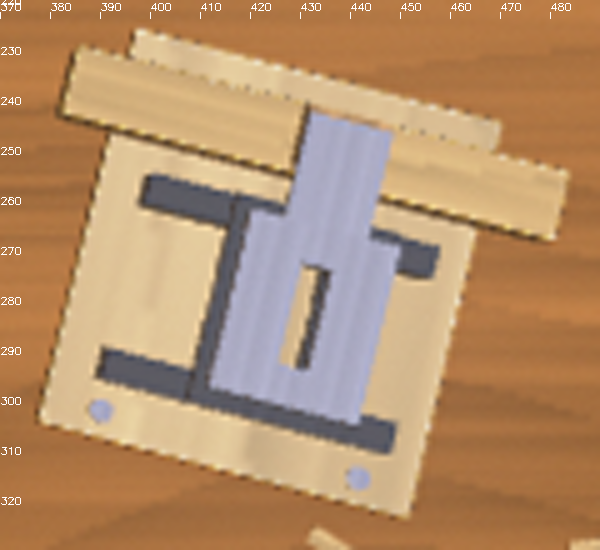

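Handle top corners are at about (228.5,280), (235.3,286.3), (218.4,305) and (211.8,298.4), and the collar centre at (228.6,292.4). Slot corners are at about (430.4,272.4), (436.2,273.8), (431.4,294) and (426,292.4).

```bash
cat > m.py <<'E'
from h import *
import pickle
c=pickle.load(open("top.pkl","rb"))
P=lambda l,z:np.array([ray(c,u,v,z)[:2] for u,v in l])
ang=lambda d:np.degrees(np.arctan2(d[1],d[0]))
H=P([(228.5,280),(235.3,286.3),(218.4,305),(211.8,298.4)],.101)
print("handle",H.mean(0),"sides",np.linalg.norm(np.roll(H,-1,0)-H,axis=1),"long dir",ang(H[0]-H[3]+H[1]-H[2]))
print("collar",P([(228.6,292.4)],.051))
S=P([(209.5,268),(256.5,274),(248.5,318),(203,312.3)],.045);print("stand",S.mean(0),np.linalg.norm(np.roll(S,-1,0)-S,axis=1))
L=P([(430.4,272.4),(436.2,273.8),(431.4,294),(426,292.4)],.0535)
print("slot",L.mean(0),np.linalg.norm(np.roll(L,-1,0)-L,axis=1),ang(L[0]-L[3]+L[1]-L[2]))
B=P([(420,261.6),(450,269),(442,304.8),(412,297.6)],.0535)
print("plate",B.mean(0),np.linalg.norm(np.roll(B,-1,0)-B,axis=1),ang(B[0]-B[3]),ang(B[1]-B[2]),ang(B[0]-B[1])-90)
W=P([(386,229.5),(483.5,254.5),(480.5,268),(382.3,243)],.034);print("blank",W.mean(0),np.linalg.norm(np.roll(W,-1,0)-W,axis=1),ang(W[0]-W[1])-90)
d=pickle.load(open("scene.pkl","rb"))
print("scene px",proj(d,[*H.mean(0),.101]),proj(d,[*L.mean(0),.0535]))
E
python3 m.py
python3 - <<'E'
import sys;sys.path.insert(0,'.')
from h import *;import pickle
d=pickle.load(open("scene.pkl","rb"))
a=cv2.resize(d["pixels"][150:230,300:370,::-1],None,fx=5,fy=5,interpolation=2);b=cv2.resize(d["pixels"][300:380,210:290,::-1],None,fx=5,fy=5,interpolation=2)
cv2.imwrite("pics/sc.png",np.hstack([a,b]))
E
```

```text
handle [0.55759287 0.16815036] sides [0.01448886 0.03872638 0.0145454  0.03822284] long dir -41.98248144365904
collar [[0.55754201 0.16840975]]
stand [0.55655342 0.16810688] [0.07871675 0.0733059  0.07565534 0.07352548]
slot [ 0.57189392 -0.16287002] [0.00970457 0.03396574 0.00912385 0.03350273] -14.029766414520488
plate [ 0.5717919  -0.16286155] [0.05031486 0.05995735 0.04996183 0.06037216] -13.536786616302757 -13.87195287725172 -14.09083040960067
blank [ 0.62975911 -0.17115645] [0.1680392  0.02328476 0.16881868 0.02371013] -14.691621026107867
scene px [334.5012176  173.26676416] [243.46704166 327.29225865]
```

View pics/sc.png

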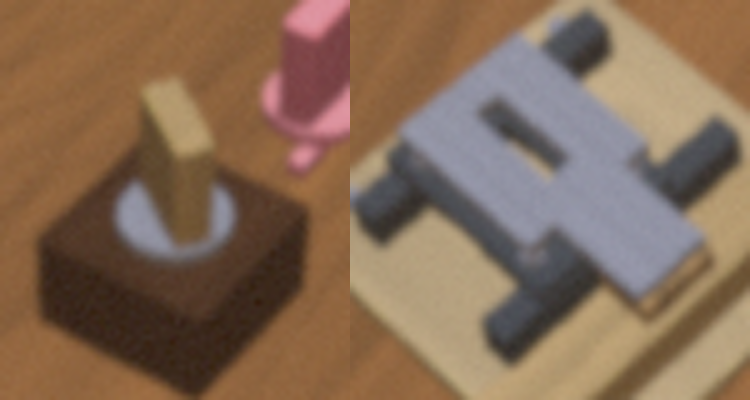

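Both views agree to about 1 px (handle 335.4,173.2; slot 244.4,326.4), and the sizes match. I'll travel to above the toggle and turn the tool's x to 138°.

Request:
{"api": "carry_out", "payload": {
  "rows": [
    {"delta_pos": [0.0287, -0.0261, 0], "angular": [0, 0, 0]},
    {"delta_pos": [0.0287, -0.0261, 0], "angular": [0, 0, 0]},
    {"delta_pos": [0.0287, -0.0261, 0], "angular": [0, 0, 0]},
    {"delta_pos": [0.0287, -0.0261, 0], "angular": [0, 0, 0]},
    {"delta_pos": [0.0287, -0.0261, 0], "angular": [0, 0, 0]},
    {"delta_pos": [0.0287, -0.0261, 0], "angular": [0, 0, 0]},
    {"delta_pos": [0.0287, -0.0261, 0], "angular": [0, 0, 0]}
  ],
  "grip": 50
}}

```text
t: 0.68
position: [0.3795, -0.3015, 0.1669]
ee_rot: [[0.892, 0.453, -0.0], [0.453, -0.892, 0.0], [-0.0, -0.0, -1.0]]
ft_force: [1.4, -1.9, 0.7]
opening: 0.0508
grip_force: 0.0
```

Request:
{"api": "carry_out", "payload": {
  "rows": [
    {"delta_pos": [0.0287, -0.0261, 0], "angular": [0, 0, 0]},
    {"delta_pos": [0.0287, -0.0261, 0], "angular": [0, 0, 0]},
    {"delta_pos": [0.0287, -0.0261, 0], "angular": [0, 0, 0]},
    {"delta_pos": [0.0287, -0.0261, 0], "angular": [0, 0, 0]},
    {"delta_pos": [0.0287, -0.0261, 0], "angular": [0, 0, 0]},
    {"delta_pos": [0.0287, -0.0261, 0], "angular": [0, 0, 0]},
    {"delta_pos": [0.0287, -0.0261, 0], "angular": [0, 0, 0]}
  ]
}}

```text
t: 1.27
position: [0.4759, -0.0477, 0.1671]
ee_rot: [[0.892, 0.453, -0.0], [0.453, -0.892, -0.0], [-0.0, 0.0, -1.0]]
ft_force: [1.4, -0.9, 0.1]
opening: 0.0472
grip_force: 0.0
```

Request:
{"api": "carry_out", "payload": {
  "rows": [
    {"delta_pos": [0.0287, -0.0261, 0], "angular": [0, 0, 0]},
    {"delta_pos": [0.0287, -0.0261, 0], "angular": [0, 0, 0]},
    {"delta_pos": [0.0287, -0.0261, 0], "angular": [0, 0, 0]},
    {"delta_pos": [0.0287, -0.0261, 0], "angular": [0, 0, 0]},
    {"delta_pos": [0.0287, -0.0261, 0], "angular": [0, 0, 0]},
    {"delta_pos": [0.0287, -0.0261, 0], "angular": [0, 0, 0]}
  ]
}}

```text
t: 1.77
position: [0.5587, 0.1698, 0.1668]
ee_rot: [[0.892, 0.452, -0.0], [0.452, -0.892, -0.0], [-0.0, -0.0, -1.0]]
ft_force: [0.7, -0.5, 0.3]
opening: 0.0468
grip_force: 0.0
```

Request:
{"api": "carry_out", "payload": {
  "rows": [
    {"delta_pos": [0, 0, 0], "angular": [0, 0, -0.1212]},
    {"delta_pos": [0, 0, 0], "angular": [0, 0, -0.1212]},
    {"delta_pos": [0, 0, 0], "angular": [0, 0, -0.1212]},
    {"delta_pos": [0, 0, 0], "angular": [0, 0, -0.1212]},
    {"delta_pos": [0, 0, 0], "angular": [0, 0, -0.1212]},
    {"delta_pos": [0, 0, 0], "angular": [0, 0, -0.1212]},
    {"delta_pos": [0, 0, 0], "angular": [0, 0, -0.1212]},
    {"delta_pos": [0, 0, 0], "angular": [0, 0, -0.1212]}
  ]
}}

```text
t: 2.43
position: [0.5582, 0.1679, 0.1668]
ee_rot: [[0.125, 0.992, -0.001], [0.992, -0.125, -0.0], [-0.0, -0.001, -1.0]]
ft_force: [0.4, 0.5, -0.0]
opening: 0.047
grip_force: 0.0
```

Request:
{"api": "carry_out", "payload": {
  "rows": [
    {"delta_pos": [0, 0, 0], "angular": [0, 0, -0.1212]},
    {"delta_pos": [0, 0, 0], "angular": [0, 0, -0.1212]},
    {"delta_pos": [0, 0, 0], "angular": [0, 0, -0.1212]},
    {"delta_pos": [0, 0, 0], "angular": [0, 0, -0.1212]},
    {"delta_pos": [0, 0, 0], "angular": [0, 0, -0.1212]},
    {"delta_pos": [0, 0, 0], "angular": [0, 0, -0.1212]},
    {"delta_pos": [0, 0, 0], "angular": [0, 0, -0.1212]},
    {"delta_pos": [0, 0, 0], "angular": [0, 0, -0.1212]}
  ]
}}

```text
t: 3.1
position: [0.5583, 0.1679, 0.1668]
ee_rot: [[-0.747, 0.664, -0.001], [0.664, 0.747, -0.0], [0.0, -0.0, -1.0]]
ft_force: [0.0, -0.3, -1.1]
opening: 0.0471
grip_force: 0.0
```

Request:
{"api": "carry_out", "payload": {
  "rows": [
    {"delta_pos": [0.0009, 0, 0.018], "angular": [0, 0, 0]},
    {"delta_pos": [0, 0, 0.018], "angular": [0, 0, 0]},
    {"delta_pos": [0, 0, 0.018], "angular": [0, 0, 0]},
    {"delta_pos": [0, 0, 0.018], "angular": [0, 0, 0]},
    {"delta_pos": [0, 0, 0.018], "angular": [0, 0, 0]},
    {"delta_pos": [0, 0, 0.012], "angular": [0, 0, 0]},
    {"delta_pos": [0, 0, 0.006], "angular": [0, 0, 0]},
    {"delta_pos": [0, 0, 0], "angular": [0, 0, 0]}
  ]
}}

```text
t: 3.77
position: [0.5572, 0.1685, 0.058]
ee_rot: [[-0.744, 0.669, -0.002], [0.669, 0.744, -0.0], [0.001, -0.001, -1.0]]
ft_force: [-0.0, 0.2, 0.1]
opening: 0.0471
grip_force: 0.0
```

Request:
{"api": "carry_out", "payload": {
  "rows": [
    {"delta_pos": [0, 0, 0], "angular": [0, 0, 0]},
    {"delta_pos": [0, 0, 0], "angular": [0, 0, 0]},
    {"delta_pos": [0, 0, 0], "angular": [0, 0, 0]},
    {"delta_pos": [0, 0, 0], "angular": [0, 0, 0]},
    {"delta_pos": [0, 0, 0], "angular": [0, 0, 0]},
    {"delta_pos": [0, 0, 0], "angular": [0, 0, 0]},
    {"delta_pos": [0, 0, 0], "angular": [0, 0, 0]},
    {"delta_pos": [0, 0, 0], "angular": [0, 0, 0]}
  ],
  "grip": 0,
  "force": 45
}}

```text
t: 4.43
position: [0.5581, 0.1689, 0.0594]
ee_rot: [[-0.743, 0.669, 0.001], [0.669, 0.743, 0.0], [-0.0, 0.001, -1.0]]
ft_force: [1.5, 0.7, 4.4]
opening: 0.0153
grip_force: 45.0
```

Request:
{"api": "carry_out", "payload": {
  "rows": [
    {"delta_pos": [0, 0, -0.008], "angular": [0, 0, 0]},
    {"delta_pos": [0, 0, -0.015], "angular": [0, 0, 0]},
    {"delta_pos": [0, 0, -0.018], "angular": [0, 0, 0]},
    {"delta_pos": [0, 0, -0.018], "angular": [0, 0, 0]},
    {"delta_pos": [0, 0, -0.018], "angular": [0, 0, 0]},
    {"delta_pos": [0, 0, -0.013], "angular": [0, 0, 0]},
    {"delta_pos": [0, 0, 0], "angular": [0, 0, 0]}
  ]
}}

```text
t: 5.02
position: [0.5587, 0.169, 0.1516]
ee_rot: [[-0.743, 0.669, 0.003], [0.669, 0.743, 0.001], [-0.002, 0.002, -1.0]]
ft_force: [0.2, -0.5, -0.9]
opening: 0.0152
grip_force: 45.0
```

Request:
{"api": "carry_out", "payload": {
  "rows": [
    {"delta_pos": [0, 0, 0], "angular": [0, 0, -0.08]},
    {"delta_pos": [0, 0, 0], "angular": [0, 0, -0.1]},
    {"delta_pos": [0, 0, 0], "angular": [0, 0, -0.12]},
    {"delta_pos": [0, 0, 0], "angular": [0, 0, -0.1]},
    {"delta_pos": [0, 0, 0], "angular": [0, 0, -0.088]},
    {"delta_pos": [0, 0, 0], "angular": [0, 0, 0]},
    {"delta_pos": [0, 0, 0], "angular": [0, 0, 0]}
  ]
}}

```text
t: 5.6
position: [0.5574, 0.1684, 0.1483]
ee_rot: [[-0.97, 0.245, -0.001], [0.245, 0.97, 0.0], [0.001, -0.0, -1.0]]
ft_force: [0.5, -0.2, -1.7]
opening: 0.0143
grip_force: 45.0
```

Run:
```python
from h import *
import pickle
d=pickle.load(open("scene.pkl","rb")); print(ray(d,244.4,326.4,.0535), ray(d,335.4,173.2,.101))
c=r.read_camera("top"); o=r.observe(); p=o["position"]; print(o["t"],p,np.degrees(np.arctan2(o["ee_rot"][1][0],o["ee_rot"][0][0])),o["ft_force"])
s=r.read_camera("scene"); q=proj(s,[p[0],p[1],p[2]-.02]).astype(int); print(q)
save(s,"held.png",(q[0]-60,q[1]-60,q[0]+60,q[1]+60),4)
```

```text
[ 0.57227193 -0.16084998  0.0535    ] [0.55895526 0.16909149 0.101     ]
5.65 [0.55749608 0.16845246 0.14847917] 165.78962500991057 [-0.89477162 -0.21244552 -1.8417783 ]
[334 161]
```

View pics/held.png

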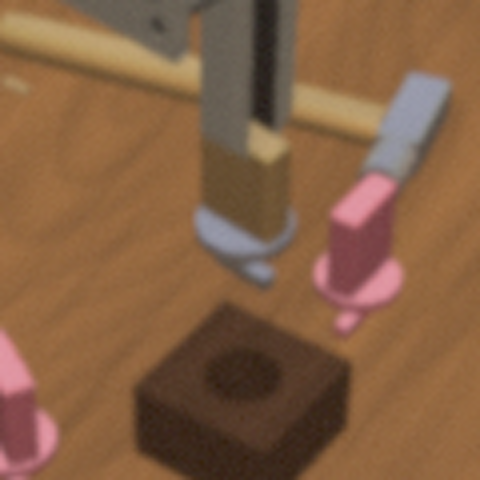

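Toggle held upright: crossbar is visible at about (245,268) in the crop, and the block is empty. Next I move over the slot.

Request:
{"api": "carry_out", "payload": {
  "rows": [
    {"delta_pos": [-0.004, -0.0135, 0], "angular": [0, 0, 0]},
    {"delta_pos": [-0.008, -0.0265, 0], "angular": [0, 0, 0]},
    {"delta_pos": [-0.008, -0.0265, 0], "angular": [0, 0, 0]},
    {"delta_pos": [-0.008, -0.0265, 0], "angular": [0, 0, 0]},
    {"delta_pos": [-0.008, -0.0265, 0], "angular": [0, 0, 0]},
    {"delta_pos": [-0.008, -0.0265, 0], "angular": [0, 0, 0]},
    {"delta_pos": [-0.008, -0.0265, 0], "angular": [0, 0, 0]}
  ]
}}

```text
t: 6.28
position: [0.5663, -0.0127, 0.149]
ee_rot: [[-0.97, 0.244, -0.0], [0.244, 0.97, -0.0], [-0.0, -0.0, -1.0]]
ft_force: [-0.3, 0.3, -1.1]
opening: 0.0151
grip_force: 45.0
```

Request:
{"api": "carry_out", "payload": {
  "rows": [
    {"delta_pos": [-0.008, -0.0265, 0], "angular": [0, 0, 0]},
    {"delta_pos": [-0.008, -0.0265, 0], "angular": [0, 0, 0]},
    {"delta_pos": [-0.008, -0.0265, 0], "angular": [0, 0, 0]},
    {"delta_pos": [-0.008, -0.0265, 0], "angular": [0, 0, 0]},
    {"delta_pos": [-0.008, -0.0265, 0], "angular": [0, 0, 0]},
    {"delta_pos": [-0.0031, -0.0116, 0.01], "angular": [0, 0, 0]},
    {"delta_pos": [0, 0, 0.01], "angular": [0, 0, 0]},
    {"delta_pos": [0, 0, 0.01], "angular": [0, 0, 0]}
  ]
}}

```text
t: 6.95
position: [0.5731, -0.1614, 0.118]
ee_rot: [[-0.97, 0.244, -0.0], [0.244, 0.97, 0.0], [0.0, 0.0, -1.0]]
ft_force: [0.0, 0.3, -1.5]
opening: 0.0149
grip_force: 45.0
```

Request:
{"api": "carry_out", "payload": {
  "rows": [
    {"delta_pos": [0, 0, 0.01], "angular": [0, 0, 0]},
    {"delta_pos": [0, 0, 0.008], "angular": [0, 0, 0]},
    {"delta_pos": [0, 0, 0], "angular": [0, 0, 0]},
    {"delta_pos": [0, 0, 0], "angular": [0, 0, 0]},
    {"delta_pos": [0, 0, 0], "angular": [0, 0, 0]},
    {"delta_pos": [0, 0, 0], "angular": [0, 0, 0]}
  ]
}}

```text
t: 7.45
position: [0.5737, -0.1613, 0.1016]
ee_rot: [[-0.97, 0.242, 0.001], [0.242, 0.97, -0.0], [-0.001, 0.0, -1.0]]
ft_force: [0.2, -0.2, -1.6]
opening: 0.0148
grip_force: 45.0
```

Run:
```python
from h import *
c=r.read_camera("scene"); o=r.observe(); print(o["t"],o["position"],np.array(o["ee_rot"]).round(4).tolist(),o["ft_force"])
save(c,"over.png",(200,280,300,370),6)
```

```text
7.5 [ 0.57368045 -0.16146705  0.10153639] [[-0.9703, 0.242, 0.0007], [0.242, 0.9703, -0.0003], [-0.0007, -0.0001, -1.0]] [-0.23246494  0.45953706 -1.22499906]
```

View pics/over.png

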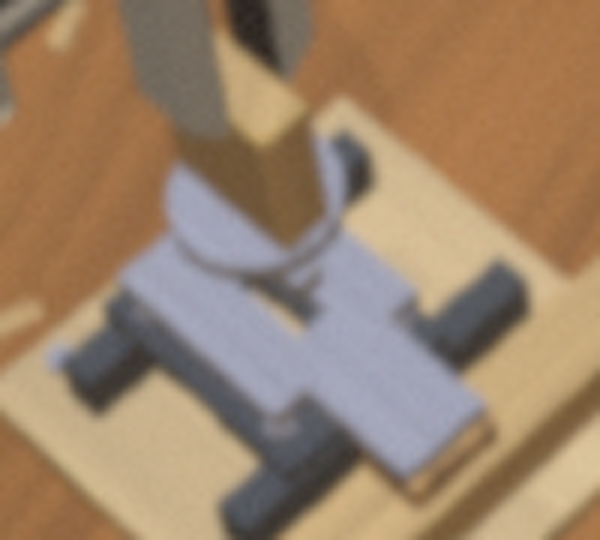

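The crossbar hovers just over the slot, whose far end shows near (285,290) in the crop. I'll trim the position slightly and go down, feeling.

Request:
{"api": "carry_out", "payload": {
  "rows": [
    {"delta_pos": [0.0014, -0.0006, 0], "angular": [0, 0, 0]},
    {"delta_pos": [0, 0, 0.003], "angular": [0, 0, 0]},
    {"delta_pos": [0, 0, 0.003], "angular": [0, 0, 0]},
    {"delta_pos": [0, 0, 0.0015], "angular": [0, 0, 0]},
    {"delta_pos": [0, 0, 0.0015], "angular": [0, 0, 0]},
    {"delta_pos": [0, 0, 0.0015], "angular": [0, 0, 0]},
    {"delta_pos": [0, 0, 0], "angular": [0, 0, 0]},
    {"delta_pos": [0, 0, 0], "angular": [0, 0, 0]}
  ]
}}

```text
t: 8.17
position: [0.5721, -0.1618, 0.0907]
ee_rot: [[-0.97, 0.242, 0.0], [0.242, 0.97, -0.0], [-0.0, -0.0, -1.0]]
ft_force: [-0.7, -1.1, 4.3]
opening: 0.0151
grip_force: 45.0
```

Request:
{"api": "carry_out", "payload": {
  "rows": [
    {"delta_pos": [0, -0.0006, 0], "angular": [0, 0, 0]},
    {"delta_pos": [0, 0, 0], "angular": [0, 0, 0]},
    {"delta_pos": [0, 0, 0], "angular": [0, 0, 0]}
  ]
}}

```text
t: 8.42
position: [0.5718, -0.1624, 0.0906]
ee_rot: [[-0.97, 0.242, 0.0], [0.242, 0.97, 0.0], [-0.0, 0.0, -1.0]]
ft_force: [-0.1, 0.8, 4.6]
opening: 0.0151
grip_force: 45.1
```

Request:
{"api": "carry_out", "payload": {
  "rows": [
    {"delta_pos": [0, -0.0006, 0], "angular": [0, 0, 0]},
    {"delta_pos": [0, 0, 0], "angular": [0, 0, 0]},
    {"delta_pos": [0, 0, 0], "angular": [0, 0, 0]}
  ]
}}

```text
t: 8.67
position: [0.5716, -0.1629, 0.0906]
ee_rot: [[-0.97, 0.242, 0.0], [0.242, 0.97, 0.0], [0.0, 0.0, -1.0]]
ft_force: [0.2, 1.5, 4.7]
opening: 0.0151
grip_force: 45.2
```

Request:
{"api": "carry_out", "payload": {
  "rows": [
    {"delta_pos": [0, -0.0006, 0], "angular": [0, 0, 0]},
    {"delta_pos": [0, 0, 0], "angular": [0, 0, 0]},
    {"delta_pos": [0, 0, 0], "angular": [0, 0, 0]}
  ]
}}

```text
t: 8.92
position: [0.5714, -0.1634, 0.0905]
ee_rot: [[-0.97, 0.242, -0.0], [0.242, 0.97, 0.0], [0.0, 0.0, -1.0]]
ft_force: [0.1, 1.5, 3.6]
opening: 0.015
grip_force: 45.3
```

Request:
{"api": "carry_out", "payload": {
  "rows": [
    {"delta_pos": [0, -0.0006, 0], "angular": [0, 0, 0]},
    {"delta_pos": [0, 0, 0], "angular": [0, 0, 0]},
    {"delta_pos": [0, 0, 0], "angular": [0, 0, 0]}
  ]
}}

```text
t: 9.17
position: [0.571, -0.1643, 0.0903]
ee_rot: [[-0.97, 0.242, -0.001], [0.242, 0.97, -0.0], [0.001, -0.0, -1.0]]
ft_force: [0.3, 0.2, -2.8]
opening: 0.0146
grip_force: 45.0
```

Request:
{"api": "carry_out", "payload": {
  "rows": [
    {"delta_pos": [0, -0.0006, 0], "angular": [0, 0, 0]},
    {"delta_pos": [0, 0, 0], "angular": [0, 0, 0]},
    {"delta_pos": [0, 0, 0], "angular": [0, 0, 0]}
  ]
}}

```text
t: 9.42
position: [0.5708, -0.1648, 0.0902]
ee_rot: [[-0.97, 0.242, -0.001], [0.242, 0.97, 0.0], [0.001, -0.0, -1.0]]
ft_force: [0.6, 0.7, -1.8]
opening: 0.0149
grip_force: 45.0
```

The force dropped: the bar is in the slot. Going down.

Request:
{"api": "carry_out", "payload": {
  "rows": [
    {"delta_pos": [0, 0, 0.002], "angular": [0, 0, 0]},
    {"delta_pos": [0, 0, 0.002], "angular": [0, 0, 0]},
    {"delta_pos": [0, 0, 0.002], "angular": [0, 0, 0]},
    {"delta_pos": [0, 0, 0.002], "angular": [0, 0, 0]},
    {"delta_pos": [0, 0, 0.002], "angular": [0, 0, 0]},
    {"delta_pos": [0, 0, 0], "angular": [0, 0, 0]},
    {"delta_pos": [0, 0, 0], "angular": [0, 0, 0]}
  ]
}}

```text
t: 10.0
position: [0.571, -0.1648, 0.0803]
ee_rot: [[-0.97, 0.242, -0.0], [0.242, 0.97, 0.0], [0.0, 0.0, -1.0]]
ft_force: [0.3, 0.0, -2.0]
opening: 0.0149
grip_force: 45.0
```

Request:
{"api": "carry_out", "payload": {
  "rows": [
    {"delta_pos": [0, 0, 0.001], "angular": [0, 0, 0]},
    {"delta_pos": [0, 0, 0.001], "angular": [0, 0, 0]},
    {"delta_pos": [0, 0, 0.001], "angular": [0, 0, 0]},
    {"delta_pos": [0, 0, 0.001], "angular": [0, 0, 0]},
    {"delta_pos": [0, 0, 0.001], "angular": [0, 0, 0]},
    {"delta_pos": [0, 0, 0], "angular": [0, 0, 0]}
  ]
}}

```text
t: 10.5
position: [0.571, -0.1647, 0.0753]
ee_rot: [[-0.97, 0.242, -0.0], [0.242, 0.97, 0.0], [0.0, 0.0, -1.0]]
ft_force: [0.2, 0.8, -1.0]
opening: 0.0147
grip_force: 45.0
```

Request:
{"api": "carry_out", "payload": {
  "rows": [
    {"delta_pos": [0, 0, 0.0015], "angular": [0, 0, 0]},
    {"delta_pos": [0, 0, 0.0015], "angular": [0, 0, 0]},
    {"delta_pos": [0, 0, 0.0015], "angular": [0, 0, 0]},
    {"delta_pos": [0, 0, 0.0015], "angular": [0, 0, 0]},
    {"delta_pos": [0, 0, 0], "angular": [0, 0, 0]},
    {"delta_pos": [0, 0, 0], "angular": [0, 0, 0]}
  ]
}}

```text
t: 11.0
position: [0.5711, -0.1647, 0.0694]
ee_rot: [[-0.97, 0.242, -0.0], [0.242, 0.97, 0.0], [0.0, 0.0, -1.0]]
ft_force: [-0.2, 1.4, -2.4]
opening: 0.0148
grip_force: 45.0
```

Request:
{"api": "carry_out", "payload": {
  "rows": [
    {"delta_pos": [0, 0, 0.001], "angular": [0, 0, 0]},
    {"delta_pos": [0, 0, 0.001], "angular": [0, 0, 0]},
    {"delta_pos": [0, 0, 0.001], "angular": [0, 0, 0]},
    {"delta_pos": [0, 0, 0.001], "angular": [0, 0, 0]},
    {"delta_pos": [0, 0, 0], "angular": [0, 0, 0]},
    {"delta_pos": [0, 0, 0], "angular": [0, 0, 0]}
  ]
}}

```text
t: 11.5
position: [0.5713, -0.1646, 0.0657]
ee_rot: [[-0.97, 0.242, 0.0], [0.242, 0.97, 0.0], [-0.0, 0.0, -1.0]]
ft_force: [0.1, 2.2, 5.2]
opening: 0.0152
grip_force: 45.0
```

Request:
{"api": "carry_out", "payload": {
  "rows": [
    {"delta_pos": [0, 0.0003, 0.001], "angular": [0, 0, 0]},
    {"delta_pos": [0, 0, 0.001], "angular": [0, 0, 0]},
    {"delta_pos": [0, 0, 0.001], "angular": [0, 0, 0]},
    {"delta_pos": [0, 0, 0.001], "angular": [0, 0, 0]},
    {"delta_pos": [0, 0, 0.001], "angular": [0, 0, 0]},
    {"delta_pos": [0, 0, 0.001], "angular": [0, 0, 0]},
    {"delta_pos": [0, 0, 0], "angular": [0, 0, 0]},
    {"delta_pos": [0, 0, 0], "angular": [0, 0, 0]}
  ]
}}

```text
t: 12.17
position: [0.5716, -0.1643, 0.06]
ee_rot: [[-0.97, 0.242, 0.001], [0.242, 0.97, -0.0], [-0.001, 0.0, -1.0]]
ft_force: [-0.3, 2.6, 9.3]
opening: 0.015
grip_force: 45.0
```

Request:
{"api": "carry_out", "payload": {
  "rows": [
    {"delta_pos": [0, 0.0003, 0.001], "angular": [0, 0, 0]},
    {"delta_pos": [0, 0, 0.0009], "angular": [0, 0, 0]},
    {"delta_pos": [0, 0, 0], "angular": [0, 0, 0]},
    {"delta_pos": [0, 0, 0], "angular": [0, 0, 0]},
    {"delta_pos": [0, 0, 0], "angular": [0, 0, 0]}
  ]
}}

```text
t: 12.58
position: [0.5718, -0.1641, 0.0583]
ee_rot: [[-0.97, 0.242, 0.001], [0.242, 0.97, -0.0], [-0.001, -0.0, -1.0]]
ft_force: [-1.0, 2.2, 11.0]
opening: 0.0151
grip_force: 45.0
```

Request:
{"api": "carry_out", "payload": {
  "rows": [
    {"delta_pos": [0, 0, 0], "angular": [0, 0, 0.04]},
    {"delta_pos": [0, 0, 0], "angular": [0, 0, 0.06]},
    {"delta_pos": [0, 0, 0], "angular": [0, 0, 0.06]},
    {"delta_pos": [0, 0, 0], "angular": [0, 0, 0.06]},
    {"delta_pos": [0, 0, 0], "angular": [0, 0, 0.06]},
    {"delta_pos": [0, 0, 0], "angular": [0, 0, 0]}
  ]
}}

```text
t: 13.08
position: [0.5724, -0.1643, 0.0586]
ee_rot: [[-0.863, 0.504, 0.002], [0.504, 0.863, -0.001], [-0.002, 0.0, -1.0]]
ft_force: [1.7, 1.1, 10.9]
opening: 0.0147
grip_force: 45.0
```

```bash
python3 -c "
from h import *
o=r.observe();print(o['t'],o['position'],o['ft_force'],o['moment'],np.degrees(np.arctan2(o['ee_rot'][1][0],o['ee_rot'][0][0])))"
```

```text
13.0833 [ 0.5723909  -0.16430392  0.05859681] [ 1.70635075  1.14973334 10.85649574] [ 0.24824357 -0.61121906  0.10162138] 149.71147243526804
```

Request:
{"api": "carry_out", "payload": {
  "rows": [
    {"delta_pos": [0, 0, 0], "angular": [0, 0, 0.0993]},
    {"delta_pos": [0, 0, 0], "angular": [0, 0, 0.0993]},
    {"delta_pos": [0, 0, 0], "angular": [0, 0, 0.0993]},
    {"delta_pos": [0, 0, 0], "angular": [0, 0, 0.0993]},
    {"delta_pos": [0, 0, 0], "angular": [0, 0, 0.0993]},
    {"delta_pos": [0, 0, 0], "angular": [0, 0, 0.0993]}
  ]
}}

```text
t: 13.58
position: [0.5729, -0.1645, 0.0588]
ee_rot: [[-0.431, 0.902, 0.003], [0.902, 0.431, -0.001], [-0.002, 0.003, -1.0]]
ft_force: [4.1, 0.3, 11.7]
opening: 0.0145
grip_force: 45.2
```

Request:
{"api": "carry_out", "payload": {
  "rows": [
    {"delta_pos": [0, 0, 0], "angular": [0, 0, 0.0993]},
    {"delta_pos": [0, 0, 0], "angular": [0, 0, 0.0993]},
    {"delta_pos": [0, 0, 0], "angular": [0, 0, 0.0993]},
    {"delta_pos": [0, 0, 0], "angular": [0, 0, 0.0993]},
    {"delta_pos": [0, 0, 0], "angular": [0, 0, 0.0993]},
    {"delta_pos": [0, 0, 0], "angular": [0, 0, 0.0993]},
    {"delta_pos": [0, 0, 0], "angular": [0, 0, 0.0993]}
  ]
}}

```text
t: 14.17
position: [0.5733, -0.1645, 0.059]
ee_rot: [[0.247, 0.969, 0.004], [0.969, -0.247, -0.001], [0.0, 0.004, -1.0]]
ft_force: [6.7, 0.5, 10.8]
opening: 0.0148
grip_force: 45.3
```

Request:
{"api": "carry_out", "payload": {
  "rows": [
    {"delta_pos": [0, 0, 0], "angular": [0, 0, 0]},
    {"delta_pos": [0, 0, 0], "angular": [0, 0, 0]},
    {"delta_pos": [0, 0, 0], "angular": [0, 0, 0]}
  ]
}}

```text
t: 14.42
position: [0.5734, -0.1644, 0.059]
ee_rot: [[0.242, 0.97, 0.004], [0.97, -0.242, -0.001], [-0.0, 0.004, -1.0]]
ft_force: [6.1, 0.0, 10.3]
opening: 0.0149
grip_force: 45.2
```

```bash
python3 -c "
from h import *
o=r.observe();print(o['t'],o['position'],o['ft_force'],o['moment'],np.degrees(np.arctan2(o['ee_rot'][1][0],o['ee_rot'][0][0])))
c=r.read_camera('scene');save(c,'turned.png',(195,260,315,370),5)"
```

```text
14.4167 [ 0.57337493 -0.16444112  0.05897943] [ 6.11702193  0.03090959 10.29602529] [ 0.0823617  -1.6537734   0.04951161] 75.99543504649318
```

View pics/turned.png

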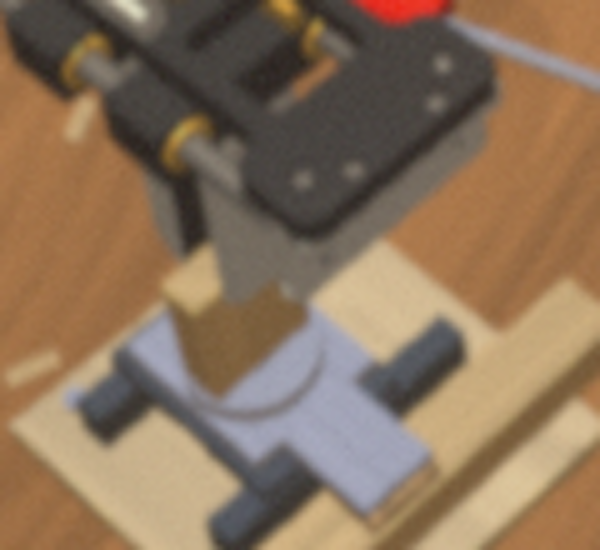

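The handle now lies crosswise (crop about 235,330). I'll ease up gently and watch the force.

Request:
{"api": "carry_out", "payload": {
  "rows": [
    {"delta_pos": [0, 0, -0.0008], "angular": [0, 0, 0]},
    {"delta_pos": [0, 0, 0], "angular": [0, 0, 0]},
    {"delta_pos": [0, 0, 0], "angular": [0, 0, 0]}
  ]
}}

```text
t: 14.72
position: [0.5733, -0.1645, 0.0597]
ee_rot: [[0.242, 0.97, 0.004], [0.97, -0.242, -0.001], [0.0, 0.004, -1.0]]
ft_force: [5.5, 0.2, 10.5]
opening: 0.0148
grip_force: 45.3
```

Request:
{"api": "carry_out", "payload": {
  "rows": [
    {"delta_pos": [0, -0.0008, 0], "angular": [0, 0, 0]},
    {"delta_pos": [0, 0, 0], "angular": [0, 0, 0]},
    {"delta_pos": [0, 0, 0], "angular": [0, 0, 0]}
  ]
}}

```text
t: 14.97
position: [0.5728, -0.1644, 0.0598]
ee_rot: [[0.242, 0.97, 0.005], [0.97, -0.242, -0.001], [0.0, 0.005, -1.0]]
ft_force: [7.5, -0.1, 9.8]
opening: 0.015
grip_force: 45.4
```

Request:
{"api": "carry_out", "payload": {
  "rows": [
    {"delta_pos": [0, 0.0008, 0], "angular": [0, 0, 0]},
    {"delta_pos": [0, 0, 0], "angular": [0, 0, 0]},
    {"delta_pos": [0, 0, 0], "angular": [0, 0, 0]}
  ]
}}

```text
t: 15.22
position: [0.5732, -0.1645, 0.0596]
ee_rot: [[0.242, 0.97, 0.004], [0.97, -0.242, -0.001], [0.0, 0.004, -1.0]]
ft_force: [5.1, 0.2, 9.6]
opening: 0.0147
grip_force: 45.3
```

Request:
{"api": "carry_out", "payload": {
  "rows": [
    {"delta_pos": [0, 0.0008, 0], "angular": [0, 0, 0]},
    {"delta_pos": [0, 0, 0], "angular": [0, 0, 0]},
    {"delta_pos": [0, 0, 0], "angular": [0, 0, 0]}
  ]
}}

```text
t: 15.47
position: [0.5737, -0.1646, 0.0595]
ee_rot: [[0.242, 0.97, 0.003], [0.97, -0.242, -0.001], [0.0, 0.003, -1.0]]
ft_force: [4.6, 0.8, 10.0]
opening: 0.015
grip_force: 45.2
```

```bash
python3 -c "
from h import *
o=r.observe();print(o['t'],o['position'],o['ft_force'],o['moment'],np.array(o['ee_rot']).round(4).tolist())"
```

```text
15.4667 [ 0.57365653 -0.1646261   0.05950062] [4.55384    0.77669942 9.99878502] [ 0.16147835 -1.18065611  0.11131929] [[0.2421, 0.9702, 0.0031], [0.9702, -0.2421, -0.0007], [0.0001, 0.0032, -1.0]]
```

Request:
{"api": "carry_out", "payload": {
  "rows": [
    {"delta_pos": [0, 0, -0.0008], "angular": [0, 0, 0]},
    {"delta_pos": [0, 0, 0], "angular": [0, 0, 0]},
    {"delta_pos": [0, 0, 0], "angular": [0, 0, 0]}
  ]
}}

```text
t: 15.72
position: [0.5736, -0.1646, 0.0603]
ee_rot: [[0.242, 0.97, 0.003], [0.97, -0.242, -0.001], [0.0, 0.003, -1.0]]
ft_force: [5.1, 1.0, 9.3]
opening: 0.0152
grip_force: 45.1
```

Request:
{"api": "carry_out", "payload": {
  "rows": [
    {"delta_pos": [0, 0, -0.0008], "angular": [0, 0, 0]},
    {"delta_pos": [0, 0, 0], "angular": [0, 0, 0]},
    {"delta_pos": [0, 0, 0], "angular": [0, 0, 0]}
  ]
}}

```text
t: 15.97
position: [0.5736, -0.1647, 0.061]
ee_rot: [[0.242, 0.97, 0.003], [0.97, -0.242, -0.001], [0.0, 0.003, -1.0]]
ft_force: [5.2, 0.6, 8.3]
opening: 0.0148
grip_force: 45.1
```

Request:
{"api": "carry_out", "payload": {
  "rows": [
    {"delta_pos": [0, 0, -0.0008], "angular": [0, 0, 0]},
    {"delta_pos": [0, 0, 0], "angular": [0, 0, 0]},
    {"delta_pos": [0, 0, 0], "angular": [0, 0, 0]}
  ]
}}

```text
t: 16.22
position: [0.5735, -0.1646, 0.0617]
ee_rot: [[0.242, 0.97, 0.003], [0.97, -0.242, -0.001], [0.0, 0.003, -1.0]]
ft_force: [4.7, 0.3, 8.2]
opening: 0.015
grip_force: 45.1
```

Request:
{"api": "carry_out", "payload": {
  "rows": [
    {"delta_pos": [0, 0, -0.0008], "angular": [0, 0, 0]},
    {"delta_pos": [0, 0, 0], "angular": [0, 0, 0]},
    {"delta_pos": [0, 0, 0], "angular": [0, 0, 0]}
  ]
}}

```text
t: 16.47
position: [0.5733, -0.1645, 0.0622]
ee_rot: [[0.242, 0.97, 0.003], [0.97, -0.242, -0.0], [0.0, 0.003, -1.0]]
ft_force: [4.8, 0.7, 3.8]
opening: 0.0148
grip_force: 45.1
```

Request:
{"api": "carry_out", "payload": {
  "rows": [
    {"delta_pos": [0, 0, -0.0006], "angular": [0, 0, 0]},
    {"delta_pos": [0, 0, 0], "angular": [0, 0, 0]},
    {"delta_pos": [0, 0, 0], "angular": [0, 0, 0]}
  ]
}}

```text
t: 16.72
position: [0.573, -0.1643, 0.0624]
ee_rot: [[0.242, 0.97, 0.002], [0.97, -0.242, 0.0], [0.0, 0.002, -1.0]]
ft_force: [7.4, 1.3, -2.6]
opening: 0.015
grip_force: 45.1
```

The bar meets the seat roof at the expected height (about 2.3 mm above the unseated level). I'll relieve the side load, then release.

Request:
{"api": "carry_out", "payload": {
  "rows": [
    {"delta_pos": [0, 0.0008, 0], "angular": [0, 0, 0]},
    {"delta_pos": [0, 0.0008, 0.0002], "angular": [0, 0, 0]},
    {"delta_pos": [0, 0, 0], "angular": [0, 0, 0]},
    {"delta_pos": [0, 0, 0], "angular": [0, 0, 0]}
  ]
}}

```text
t: 17.05
position: [0.5739, -0.1647, 0.0622]
ee_rot: [[0.242, 0.97, 0.0], [0.97, -0.242, -0.0], [0.0, 0.0, -1.0]]
ft_force: [2.1, 2.7, 4.2]
opening: 0.0147
grip_force: 45.0
```

Request:
{"api": "carry_out", "payload": {
  "rows": [
    {"delta_pos": [0, 0.0006, 0], "angular": [0, 0, 0]},
    {"delta_pos": [0, 0, 0], "angular": [0, 0, 0]},
    {"delta_pos": [0, 0, 0], "angular": [0, 0, 0]}
  ]
}}

```text
t: 17.3
position: [0.5742, -0.1648, 0.0622]
ee_rot: [[0.242, 0.97, 0.0], [0.97, -0.242, 0.0], [0.0, 0.0, -1.0]]
ft_force: [2.4, 3.1, 6.7]
opening: 0.0148
grip_force: 45.0
```

Request:
{"api": "carry_out", "payload": {
  "rows": [
    {"delta_pos": [0, 0, 0], "angular": [0, 0, 0]},
    {"delta_pos": [0, 0, 0], "angular": [0, 0, 0]},
    {"delta_pos": [0, 0, 0], "angular": [0, 0, 0]},
    {"delta_pos": [0, 0, 0], "angular": [0, 0, 0]},
    {"delta_pos": [0, 0, 0], "angular": [0, 0, 0]},
    {"delta_pos": [0, 0, 0], "angular": [0, 0, 0]}
  ],
  "grip": 45
}}

```text
t: 17.8
position: [0.574, -0.1649, 0.0619]
ee_rot: [[0.242, 0.97, -0.0], [0.97, -0.242, 0.0], [-0.0, -0.0, -1.0]]
ft_force: [-0.2, 0.4, 0.4]
opening: 0.0417
grip_force: 0.0
```

Request:
{"api": "carry_out", "payload": {
  "rows": [
    {"delta_pos": [0, 0, -0.008], "angular": [0, 0, 0]},
    {"delta_pos": [0, 0, -0.015], "angular": [0, 0, 0]},
    {"delta_pos": [0, 0, -0.02], "angular": [0, 0, 0]},
    {"delta_pos": [0, 0, -0.03], "angular": [0, 0, 0]},
    {"delta_pos": [0, 0, -0.03], "angular": [0, 0, 0]},
    {"delta_pos": [0, 0, -0.03], "angular": [0, 0, 0]},
    {"delta_pos": [-0.03, 0, -0.02], "angular": [0, 0, 0]},
    {"delta_pos": [-0.03, 0, 0], "angular": [0, 0, 0]}
  ]
}}

```text
t: 18.47
position: [0.5618, -0.2226, 0.2205]
ee_rot: [[0.239, 0.971, 0.006], [0.971, -0.239, -0.002], [-0.001, 0.006, -1.0]]
ft_force: [0.9, -1.5, -0.0]
opening: 0.0422
grip_force: 0.0
```

Request:
{"api": "carry_out", "payload": {
  "rows": [
    {"delta_pos": [-0.03, -0.02, 0], "angular": [0, 0, 0]},
    {"delta_pos": [-0.03, -0.02, 0], "angular": [0, 0, 0]},
    {"delta_pos": [-0.03, -0.02, 0], "angular": [0, 0, 0]},
    {"delta_pos": [-0.03, -0.02, 0], "angular": [0, 0, 0]},
    {"delta_pos": [-0.02, 0, 0], "angular": [0, 0, 0]},
    {"delta_pos": [0, 0, 0], "angular": [0, 0, 0]}
  ]
}}

```text
t: 18.97
position: [0.4454, -0.3439, 0.2157]
ee_rot: [[0.248, 0.969, -0.001], [0.969, -0.248, -0.002], [-0.002, -0.0, -1.0]]
ft_force: [-0.4, -0.4, -0.5]
opening: 0.0423
grip_force: 0.0
```

```bash
python3 -c "
from h import *
c=r.read_camera('scene');t=r.read_camera('top');o=r.observe();print(o['t'],o['position'],o['ft_force'])
f=lambda c,x,y,a,b:cv2.resize(c['pixels'][y:y+100,x:x+100,::-1],(400,400),interpolation=2)
cv2.imwrite('pics/fin.png',np.hstack([f(c,200,270,0,0),f(t,380,220,0,0)]))"
```

```text
19.0667 [ 0.44801603 -0.33974576  0.21550383] [-0.25907353  0.02012976 -0.50465601]
```

View pics/fin.png

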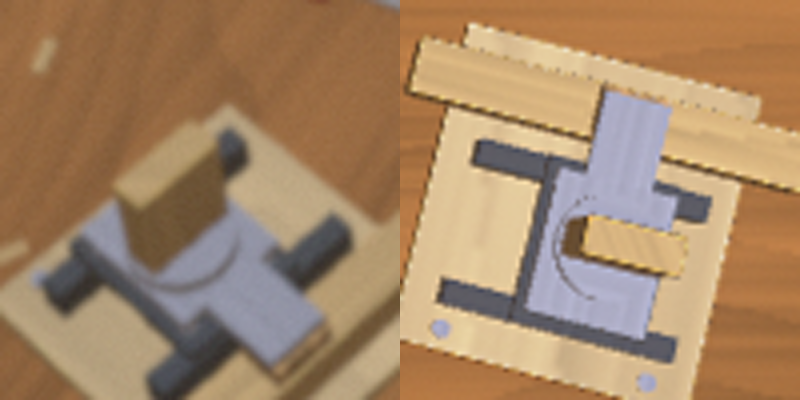

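The handle stands crosswise and upright in both views (top: crop about (636,245); scene: about (170,165)), the collar is on the plate and the gripper is clear. One numeric check, then I hand in.

```bash
python3 -c "
from h import *
c=r.read_camera('scene');t=r.read_camera('top')
for z in (.100,.1045): print(z,ray(t,439,281.3,z),ray(c,242.5,311.2,z))
for n,k in(('top',t),('scene',c)): print(n,proj(k,[.5737,-.1648,.1045]),proj(k,[.5737,-.1648,.102]))
import time
print(r.observe()['t'],r.close_job())"
```

```text
0.1 [ 0.5740213  -0.16613717  0.1       ] [ 0.57574481 -0.16259048  0.1       ]
0.1045 [ 0.57394091 -0.16518507  0.1045    ] [ 0.57782559 -0.16488697  0.1045    ]
top [438.75343928 281.45709431] [438.41237227 281.48637919]
scene [240.16988833 310.03918703] [240.35373747 310.99620607]
the job is handed in; nothing more can be done
19.1667 None
```

The toggle is turned crosswise under the slide plate and holds the clamp plate down; the force and height at the seat roof say it is seated, but I got no verdict back. I pushed with about 14 N at most, kept clear of the bystanders without re-checking them afterwards, and handed in at 19.2 s.

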